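Set up a row of rapid tests in front of the specimen rack

TASK

Set up the three rapid tests in one straight row on the robot's side of the tube rack: lay each cassette face up, square to the rack, directly in front of the tube whose cap has its label's colour, leaving a 2 cm gap to the rack. Stand the buffer bottle in line with the cassettes, to the left of the left-hand one as the robot sees it, and lay the timer display up and square in line, to the right of the right-hand one, each with the same gap of just under 4 cm (38 mm) as there is between the cassettes. Do not touch the specimen tubes, keep the bottle upright, and leave the spare cassette with the white label where it lies.

Things in the scene. Friction and masses are not known exactly. Their poses are not given: they have to be found in the camera images.
- rack: grey plastic tube rack, 200 long (own y) x 50 deep (own x) x 45 mm high, fixed to the desk, with two rows of dark wells. Origin: centre of its underside, on the desk. Own -x is its front, towards the robot; own +y is its left as seen from the robot. Its front face is 25 mm from the origin; the tubes' axes are 12 mm in front of the origin (own x = -12 mm), at own y = +60, 0 and -60 mm. Turned up to 0.2 rad
- tube_red: specimen tube with a red screw cap, standing upright in the rack's front row: 16 mm tube, cap 18 mm in diameter, cap top 75 mm above the desk. Origin: on its axis at its foot, 6 mm above the desk; axes parallel to the rack's. Stays in the rack. The three tubes stand in line along the rack, 60 mm apart, in any order; the middle one at the rack's middle
- tube_yellow: specimen tube with a yellow screw cap, standing upright in the rack's front row: 16 mm tube, cap 18 mm in diameter, cap top 75 mm above the desk. Origin: on its axis at its foot, 6 mm above the desk; axes parallel to the rack's. Stays in the rack. The three tubes stand in line along the rack, 60 mm apart, in any order; the middle one at the rack's middle
- tube_blue: specimen tube with a blue screw cap, standing upright in the rack's front row: 16 mm tube, cap 18 mm in diameter, cap top 75 mm above the desk. Origin: on its axis at its foot, 6 mm above the desk; axes parallel to the rack's. Stays in the rack. The three tubes stand in line along the rack, 60 mm apart, in any order; the middle one at the rack's middle
- cassette_red: rapid-test cassette with a red label: flat white plastic strip 72 long (own x) x 22 wide (own y) x 6 mm high, lying face up on the desk, 15 g. Origin: centre of its underside. The red label, 22 mm long, covers the +x end of its face; the round sample well is at the -x end, the result window in the middle. Loose, starts left or right of the rack, turned up to 0.7 rad
- cassette_yellow: rapid-test cassette with a yellow label: flat white plastic strip 72 long (own x) x 22 wide (own y) x 6 mm high, lying face up on the desk, 15 g. Origin: centre of its underside. The yellow label, 22 mm long, covers the +x end of its face; the round sample well is at the -x end, the result window in the middle. Loose, starts left or right of the rack, turned up to 0.7 rad
- cassette_blue: rapid-test cassette with a blue label: flat white plastic strip 72 long (own x) x 22 wide (own y) x 6 mm high, lying face up on the desk, 15 g. Origin: centre of its underside. The blue label, 22 mm long, covers the +x end of its face; the round sample well is at the -x end, the result window in the middle. Loose, starts left or right of the rack, turned up to 0.7 rad
- cassette_spare: spare cassette, just like the others (72 x 22 x 6 mm, same origin and axes) but with a plain white label; it belongs to no tube. Loose, among the other things
- buffer_bottle: buffer dropper bottle standing upright: white round body 30 mm in diameter and 48 mm high, narrow violet cap (20 mm) above it to 75 mm; 28 to 56 g. Origin: centre of its underside. Loose
- timer: dark grey digital timer lying on its back, display up: 46 deep (own x) x 60 wide (own y) x 20 mm high, 42 to 84 g; grey-green display towards +x, three round buttons towards -x. Origin: centre of its underside. Loose, turned up to 0.5 rad

How it is judged:
At the end, for the whole second after the job is handed in: All released, flat or upright, at rest. Cassettes: 69+-12 mm in front of and within 10 mm sideways of their tube's axis, square to 0.21 rad. Bottle, timer: rack's own x -81+-15 mm, y +124+-15 and -140+-15 mm; timer square to 0.26 rad (x of cassette_red in the frame of tube_red between -0.081 and -0.057 m and y of cassette_red in the frame of tube_red between -0.01 and 0.01 m and angle between the x axis of each of cassette_red, cassette_yellow, cassette_blue and the x axis of rack, either way round below 0.21 rad and angle between each of cassette_red, cassette_yellow, cassette_blue, buffer_bottle, timer's own z axis and vertical below 0.1 rad and height (world z) of each of cassette_red, cassette_yellow, cassette_blue, buffer_bottle, timer below 0.005 m and linear speed of each of cassette_red, cassette_yellow, cassette_blue, buffer_bottle, timer below 0.01 m/s and x of cassette_yellow in the frame of tube_yellow between -0.081 and -0.057 m and y of cassette_yellow in the frame of tube_yellow between -0.01 and 0.01 m and x of cassette_blue in the frame of tube_blue between -0.081 and -0.057 m and y of cassette_blue in the frame of tube_blue between -0.01 and 0.01 m and x of buffer_bottle in the frame of rack between -0.096 and -0.066 m and y of buffer_bottle in the frame of rack between 0.109 and 0.139 m and x of timer in the frame of rack between -0.096 and -0.066 m and y of timer in the frame of rack between -0.155 and -0.125 m and angle between the x axis of timer and the x axis of rack, either way round below 0.26 rad); the robot touches nothing.
It fails at once if the robot touches a specimen tube (contact force between any of the fingers, the arm and tube_red above 1 N or contact force between any of the fingers, the arm and tube_yellow above 1 N or contact force between any of the fingers, the arm and tube_blue above 1 N).
It fails at once if the spare cassette is moved by more than 15 mm (distance of cassette_spare from where it was at the start of the episode above 0.015 m).
It fails at once if the buffer bottle is tipped by more than 30 degrees (angle between buffer_bottle's own z axis and vertical above 0.52 rad).
It also fails if it takes over 115 s, if anything falls off the work surface, if the arm or the gripper's body presses on something with over 40 N, if the wrist force passes 120 N, or if a joint passes its speed limit or range.

ROBOT

A 7-joint arm with a two-finger parallel gripper is mounted at the origin on the work surface. World frame = base frame: x ahead of the robot, y to its left, z up, the work surface at z = 0. Lengths are in m, angles in rad, forces in N, time in s.
With the tool pointing down it reaches from about 0.4 to 0.85 m from the base axis. Payload 6.9 kg.
Tool frame: the origin (TCP) lies on the centre line of the jaws, within the pads' length; the fingertips stand 14 mm ahead of it and the grasp point (between the pads) lies 5 mm behind it (manip.tip_extent is the x of the fingertips in the tool frame, in m); x points along the fingers, z is the direction in which the jaws open and shut, and the axes are right-handed (so a half turn about x gives the same grasp; the last joint's range is limited). The gripper opens to 85 mm and grips with 20 to 120 N. Pads are 22 mm wide; open, the fingers measure 114 mm over their backs; the gripper's body (76 mm by 85 mm) begins 54 mm behind the grasp point. The pads swing forward as they close: fully open they stand 13 mm farther back than shut.
Start: joints at [1.45, 0.507, -0.238, 1.5, 0.126, 1.149, -0.155], TCP at [0.14, -0.609, 0.245] pointing down, gripper open.
Joint ranges: [-3.08, 3.08], [-0.24, 2.05], [-1.43, 1.35], [0, 2.5], [-1.52, 4.66], [0.17, 1.96], [-2.89, 2.89]. Speed limits (rad/s): [2.39, 2.39, 3.14, 3.14, 3.14, 3.14, 3.14].

INTERFACE

Orientations are given as a unit quaternion [w, x, y, z].
In Python, from station import manip gives the robot as it stands. The module is installed in compiled form; this text tells all that it offers.
- The arm moves only by the shell command python3 -m crank 'ROWS'. ROWS is JSON, one flat list of numbers, 7 for each row, row after row: the turn, a rotation vector about the tool's x, y, z in degrees, then the shift along the tool's x, y, z in cm, then the closure, from 0 (fully open) to 1 (shut). A call has exactly 8 rows; each row shifts and turns the commanded pose from where the row before left it, along the tool's axes as they then stand; what a row does not reach is not made up. A row lasts 1/10 s, in which the tool goes at most 50 mm and 8.59 degrees, less where a joint would pass 70% of its speed; a pose out of reach is approached as far as the arm can. A call with a gripper value outside its range is refused whole. The fingers move at their own pace and stop on an object; the grip force is fixed at half the most. Time passes only in rows, so rows that do not move let the fingers close, or fill a call up. It gives the time, the measured TCP pose, the force and the opening at its end, in the units of the state.
- manip.read_state(): the state, without advancing time (a new reading comes with each control period).
- manip.snapshot(name): name is "side" or "top" or "wrist"; returns a dict with "pixels" (420x560x3 uint8, red, green, blue), "depth" (420x560 float32, m along the optical axis (not along the pixel's ray), 0 where there is no reading), "mtx" (3x3 intrinsics, pixels), "dist" ([k1, k2, p1, p2, k3] as OpenCV has them; the pictures are not rectified), "position" and "orientation" of the camera in the world; the wrist camera has in their place "T_tool_cam" (4x4, takes a point from camera to tool coordinates, whose origin is the TCP and whose axes are the tool frame's). Camera axes: x right, y down, z forward; pixel columns grow to the right and rows downward; lengths in m; the calibration is good to about 2 mm. A picture is of the moment at which its call begins: read the wrist's pose just before it.
- manip.job_done(): hands the job in, once; it reports no verdict.
The state is a dict: "time": time; "qpos": joint angles; "qvel": joint speeds; "tau": joint torques, N m; "tool_pos": TCP position; "orientation": TCP orientation; "contact_force": force on the tool from outside, world axes, zero at the start; "moment": the same for the moment, N m; "finger_gap": finger opening in m.
Only numpy, scipy, OpenCV 4.12 (cv2) and the standard library are available. Lean on these libraries where they do the work, as an engineer would, in place of code of your own. Each camera call takes 0.05 s, during which the arm holds its last target. There are 200 camera calls.

## Working session

There is one attempt and no reset: what is moved stays moved. The work goes in short steps, Python scripts to look and compute and a shell command to move; the robot and the scene stay as the last step left them, time stands still between calls to the robot, and variables do not carry over. Pictures are saved under pics/ and viewed, about 12 in all and at most 16, crops included, and the job is handed in when it is done.

```bash
mkdir -p pics; python3 - <<'E'
from station import manip
import cv2, numpy as np, pickle
s=manip.read_state(); print({k:np.round(v,3).tolist() for k,v in s.items()}, manip.tip_extent)
for n in("top","side"):
    d=manip.snapshot(n); pickle.dump(d,open(n+"0.pkl","wb"))
    cv2.imwrite(f"pics/{n}0.png",d["pixels"][:,:,::-1]); print(n,d["mtx"].tolist(),d["dist"],d["position"],d["orientation"])
E
```

```text
{'time': 0.0, 'qpos': [1.45, 0.508, -0.238, 1.501, 0.126, 1.149, -0.155], 'qvel': [0.002, -0.001, 0.001, -0.0, -0.001, -0.0, -0.0], 'tau': [-0.0, -62.061, -2.187, -24.966, 0.013, 0.012, -0.0], 'tool_pos': [0.14, -0.609, 0.244], 'orientation': [0.553, 0.441, 0.554, -0.44], 'contact_force': [0.65, -0.031, -0.198], 'moment': [0.025, -0.059, -0.012], 'finger_gap': 0.085} 0.014
top [[401.2711507535447, 0.0, 278.2623280836346], [0.0, 401.2711507535447, 208.57610107355305], [0.0, 0.0, 1.0]] [-0.01353049  0.          0.          0.          0.        ] [ 0.38091313 -0.00751663  1.08170181] [-0.03964248  0.7138248  -0.69770409  0.04573443]
side [[489.83061629523564, 0.0, 270.56139800196354], [0.0, 489.83061629523564, 214.236174280008], [0.0, 0.0, 1.0]] [-0.17873859  0.          0.          0.          0.        ] [0.01014907 0.70473233 0.67482777] [ 0.13840906 -0.27270177  0.84296382 -0.44259313]
```

View pics/top0.png

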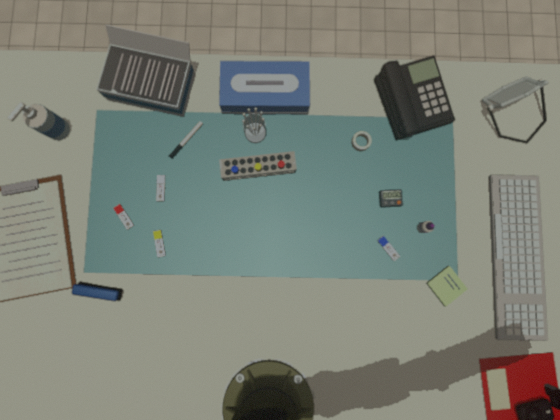

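View pics/side0.png

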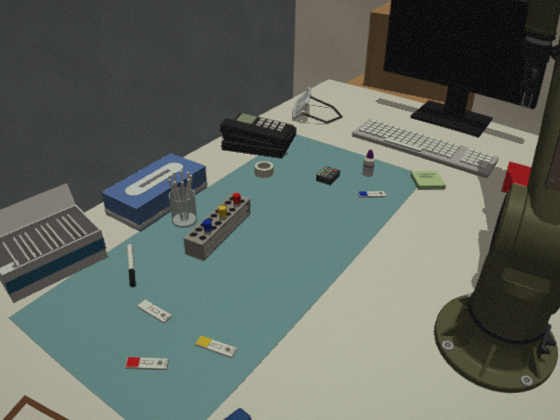

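The top view shows the red cassette near (123,217), yellow (159,244), white spare (160,188), blue (389,248), the timer (391,198), the bottle (427,227) and the rack (258,166). The caps run blue, yellow, red from the left. The side view shows the same layout with everything upright. Next I'll measure by casting rays.

```bash
cat > h.py <<'E'
import cv2, numpy as np, json
from scipy.spatial.transform import Rotation as Ro
from station import manip
def quat(q): return Ro.from_quat([q[1],q[2],q[3],q[0]])
def campose(d, st=None):
    if "T_tool_cam" in d:
        T=np.asarray(d["T_tool_cam"]); R=quat(st["orientation"]).as_matrix()
        return R@T[:3,:3], R@T[:3,3]+np.asarray(st["tool_pos"])
    return quat(d["orientation"]).as_matrix(), np.asarray(d["position"])
def cast(d, uv, z, st=None):
    R,p=campose(d,st)
    n=cv2.undistortPoints(np.float64(uv).reshape(-1,1,2),np.asarray(d["mtx"]),np.asarray(d["dist"])).reshape(-1,2)
    v=np.c_[n,np.ones(len(n))]@R.T
    return p+v*((z-p[2])/v[:,2])[:,None]
def blobs(mask, amin=6):
    n,l,s,c=cv2.connectedComponentsWithStats(mask.astype(np.uint8),connectivity=8)
    return [(c[i],s[i,4],l==i) for i in range(1,n) if s[i,4]>=amin]
def go(pos, yaw, st=None):
    """turn about tool x (deg) and shift (cm, tool axes with turn done) to a tool-down pose, jaws along yaw (mod pi)"""
    st=st or manip.read_state(); R=quat(st["orientation"]).as_matrix(); x=np.array([0,0,-1.])
    best=None
    for k in(0,np.pi):
        z=np.array([np.cos(yaw+k),np.sin(yaw+k),0]); G=np.c_[x,np.cross(z,x),z]
        r=Ro.from_matrix(R.T@G).as_rotvec(degrees=True)
        if best is None or np.linalg.norm(r)<np.linalg.norm(best[0]): best=(r,G)
    dp=np.asarray(pos)-st["tool_pos"]
    print("turn",best[0].round(1),"shift before turn",(R.T@dp*100).round(2),"after turn",(best[1].T@dp*100).round(2))
E
python3 - <<'E'
from h import *; import pickle
d=pickle.load(open("top0.pkl","rb")); im=d["pixels"]; h=cv2.cvtColor(im,cv2.COLOR_RGB2HSV).astype(int); H,S,V=h[...,0],h[...,1],h[...,2]
roi=np.zeros(H.shape,bool); roi[115:275,92:455]=1
print("mat",h[230,300],"cass",h[190,160],h[220,128])
for n,m in dict(red=((H<8)|(H>172))&(S>150),yel=(abs(H-28)<8)&(S>120),blue=(abs(H-118)<10)&(S>130),violet=(H>125)&(H<165)&(S>60)).items():
    for c,a,_ in blobs(m&roi,4): print(n,c.round(1),a,"z6",cast(d,c,.006)[0].round(4),"z75",cast(d,c,.075)[0].round(4))
print("non-mat")
m=roi&(((S<60)&(V>110))|(V<60)|(S<45))
for c,a,b in blobs(m,25):
    ys,xs=np.nonzero(b); w=cast(d,np.c_[xs,ys],.006)[:,:2]; r=cv2.minAreaRect(np.float32(w*1000))
    print(c.round(1),a,w.mean(0).round(4),"rect",np.round(r[0],1),np.round(r[1],1),round(r[2],1))
big=cv2.resize(im[140:270,100:460],None,fx=2.2,fy=2.2,interpolation=cv2.INTER_CUBIC); cv2.imwrite("pics/crop0.png",big[:,:,::-1])
E
```

```text
mat [ 85  51 144] cass [102   9 144] [ 95  10 151]
red [280.8 163.8] 25 z6 [ 0.6354 -0.0195  0.006 ] z75 [ 0.619  -0.0188  0.075 ]
red [118.4 208.9] 39 z6 [0.5006 0.4155 0.006 ] z75 [0.493  0.3883 0.075 ]
yel [257.5 166.4] 35 z6 [0.6264 0.044  0.006 ] z75 [0.6107 0.0407 0.075 ]
yel [157.2 234.3] 49 z6 [0.4348 0.3069 0.006 ] z75 [0.4314 0.2868 0.075 ]
blue [234.5 169.1] 31 z6 [0.6174 0.1064 0.006 ] z75 [0.6022 0.0991 0.075 ]
blue [382.7 241. ] 44 z6 [ 0.4307 -0.2975  0.006 ] z75 [ 0.4275 -0.2789  0.075 ]
violet [430.8 225.5] 17 z6 [ 0.4753 -0.4286  0.006 ] z75 [ 0.4692 -0.4015  0.075 ]
non-mat
[275.5 201.3] 49457 [ 0.5331 -0.0081] rect [554.4  -2.8] [ 439.5 1009.5] 1.5
[167.7 123.9] 37 [0.7406 0.2959] rect [736.5 293.4] [36.5 27.7] 72.5
[435.5 141.9] 33 [ 0.708  -0.4474] rect [ 708.1 -447.9] [18.3 37.4] 83.9
[137.4 145.4] 33 [0.6774 0.3758] rect [676.5 374.2] [18.4 31.2] 58.3
[403.2 149.1] 39 [ 0.6853 -0.3568] rect [ 687.7 -358.5] [32.2 24.6] 48.7
[427.9 152.6] 35 [ 0.6772 -0.4254] rect [ 675.  -426.4] [20.8 35.5] 7.9
```

View pics/crop0.png

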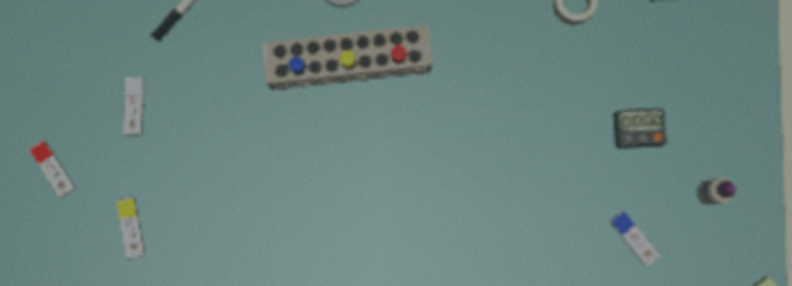

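The crop confirms the order blue, yellow, red from left to right, the white-labelled spare at crop (133,105), and the timer with its display towards +x. The caps come out 60 and 59 mm apart at z = 75 mm, as they should. I'll refine the masks for the cassettes and the timer.

```bash
python3 - <<'E'
from h import *; import pickle
d=pickle.load(open("top0.pkl","rb")); im=d["pixels"]; h=cv2.cvtColor(cv2.bilateralFilter(im,5,25,3),cv2.COLOR_RGB2HSV).astype(int); H,S,V=h[...,0],h[...,1],h[...,2]
roi=np.zeros(H.shape,bool); roi[180:268,100:450]=1
m=roi&(((S<30)&(V>100))|(V<100)|(S>100))
for c,a,b in blobs(m,25):
    ys,xs=np.nonzero(b)
    for z in(.006,.02):
        w=cast(d,np.c_[xs,ys],z)[:,:2]; r=cv2.minAreaRect(np.float32(w*1000))
        print(c.round(1),a,z,w.mean(0).round(4),"rect",np.round(r[0],1),np.round(r[1],1),round(r[2],1))
blue,yel,red=[np.array(p) for p in((.6022,.0991),(.6107,.0407),(.619,-.0188))]
v=blue-red; t=np.arctan2(-v[0],v[1]); X=np.array([np.cos(t),np.sin(t)]);Y=np.array([-X[1],X[0]])
c=(blue+yel+red)/3; O=c+.012*X
print("rack yaw",t,"O",O)
for n,x,y in(("blue",-81,60),("yellow",-81,0),("red",-81,-60),("bottle",-81,124),("timer",-81,-140)): print(n,(O+X*x/1e3+Y*y/1e3).round(4))
st=manip.read_state(); print(quat(st["orientation"]).as_matrix().round(3))
E
```

```text
[160.1 190. ] 169 0.006 [0.5548 0.3061] rect [554.9 306.1] [54.9 21.7] 1.4
[160.1 190. ] 169 0.02 [0.5526 0.302 ] rect [552.6 302.1] [54.2 21.4] 1.4
[390.  199.1] 309 0.006 [ 0.5448 -0.3184] rect [ 548.1 -318.7] [48.6 63.6] 4.3
[390.  199.1] 309 0.02 [ 0.5426 -0.3144] rect [ 546.  -314.7] [48.  62.8] 4.3
[122.8 216.2] 207 0.006 [0.4813 0.4021] rect [482.4 401.7] [72.7 24.2] 36.7
[122.8 216.2] 207 0.02 [0.48   0.3968] rect [481.1 396.4] [71.7 23.9] 36.7
[424.9 226.6] 170 0.006 [ 0.4719 -0.4124] rect [ 472.2 -412.6] [29.8 44. ] 1.3
[424.9 226.6] 170 0.02 [ 0.4707 -0.4071] rect [ 471.  -407.3] [29.4 43.4] 1.3
[158.8 243.8] 200 0.006 [0.4097 0.3011] rect [410.9 301.3] [69.9 21.3] 12.8
[158.8 243.8] 200 0.02 [0.4093 0.2971] rect [410.5 297.2] [69. 21.] 12.8
[388.9 248.4] 199 0.006 [ 0.411 -0.314] rect [ 411.9 -313. ] [69.7 21.9] 41.0
[388.9 248.4] 199 0.02 [ 0.4106 -0.31  ] rect [ 411.5 -309. ] [68.8 21.6] 41.0
rack yaw 0.14154080239265915 O [0.62251333 0.04202616]
blue [0.5339 0.09  ]
yellow [0.5423 0.0306]
red [ 0.5508 -0.0288]
bottle [0.5248 0.1534]
timer [ 0.5621 -0.108 ]
[[-0.     0.975  0.224]
 [ 0.002  0.224 -0.975]
 [-1.    -0.    -0.002]]
```

```bash
python3 - <<'E'
from h import *
go([.411,-.3135,.13],np.deg2rad(130))
E
```

```text
turn [-27.1  -0.1  -0. ] shift before turn [ 11.49  33.05 -22.68] after turn [11.45 39.75 -5.18]
```

```bash
python3 -m crank '[0,0,0,0.5,3.6,-2.5,0.4, 0,0,0,0.5,3.6,-2.5,0.4, 0,0,0,0.5,3.6,-2.5,0.4, 0,0,0,0.5,3.6,-2.5,0.4, 0,0,0,0.5,3.6,-2.5,0.4, 0,0,0,0.5,3.6,-2.5,0.4, 0,0,0,0.5,3.6,-2.5,0.4, 0,0,0,0.5,3.6,-2.5,0.4]'
python3 -m crank '[-7,0,0,0,0,0,0.4, -7,0,0,0,0,0,0.4, -7,0,0,0,0,0,0.4, -6.1,0,0,0,0,0,0.4, 0,0,0,1,0,0,0.4, 0,0,0,1,0,0,0.4, 0,0,0,1,0,0,0.4, 0,0,0,1,0,0,0.4]'
python3 - <<'E'
from h import *
st=manip.read_state(); print(st["finger_gap"])
go([.411,-.3135,.06],np.deg2rad(130))
d=manip.snapshot("wrist"); cv2.imwrite("pics/w1.png",d["pixels"][:,:,::-1]); print(np.round(d["T_tool_cam"],3).tolist())
E
```

```text
time: 0.9
tool_pos: [0.3766, -0.3482, 0.205]
orientation: [0.553, 0.441, 0.553, -0.441]
contact_force: [0.5, 0.6, -0.6]
finger_gap: 0.0514
time: 1.7
tool_pos: [0.3755, -0.3495, 0.164]
orientation: [0.64, 0.299, 0.641, -0.299]
contact_force: [-0.1, 0.2, 0.0]
finger_gap: 0.0514
0.05139685806516288
turn [-0.  -0.1  0. ] shift before turn [10.4   5.03 -0.47] after turn [10.4   5.03 -0.48]
[[-0.001, -0.302, 0.953, -0.129], [0.001, -0.953, -0.302, 0.077], [1.0, 0.0, 0.001, -0.001], [0.0, 0.0, 0.0, 1.0]]
```

View pics/w1.png

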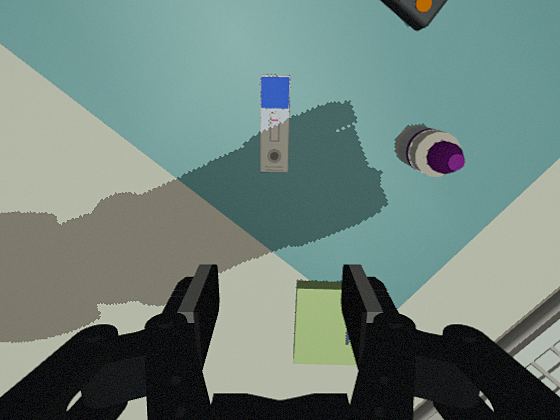

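The wrist picture shows the blue cassette upright, spanning (262,74) to (289,172), so the jaws are square to it. The bottle cap tip is near (456,160). I'll check both by ray.

```bash
python3 - <<'E'
from h import *
st=manip.read_state(); d=manip.snapshot("wrist")
p=cast(d,[[275.5,123],[275.5,75],[275,172],[262,123],[289,123]],.006,st); print(p.round(4), np.linalg.norm(p[1]-p[2]),np.linalg.norm(p[3]-p[4]))
print("bottle cap",cast(d,[[456,160]],.075,st).round(4))
go([p[0][0],p[0][1],.06],np.deg2rad(130))
E
```

```text
[[ 0.413  -0.311   0.006 ]
 [ 0.4389 -0.2894  0.006 ]
 [ 0.3841 -0.3346  0.006 ]
 [ 0.4065 -0.3033  0.006 ]
 [ 0.4195 -0.3188  0.006 ]] 0.07104653239673116 0.020181974308911714
bottle cap [[ 0.4694 -0.4022  0.075 ]]
turn [-0.  -0.2  0. ] shift before turn [10.35  5.35 -0.45] after turn [10.35  5.35 -0.48]
```

```bash
python3 -m crank '[0,0,0,3,2.6,-0.24,0.4, 0,0,0,3,2.6,-0.23,0.4, 0,0,0,3,0,0,0.4, 0,0,0,2.5,0,0,0.4, 0,0,0,1.5,0,0,0.4, 0,0,0,1,0,0,0.4, 0,0,0,0.55,0,0,0.4, 0,0,0,0,0,0,0.4]'
python3 - <<'E'
from h import *
st=manip.read_state(); print(st["finger_gap"],st["tool_pos"],st["contact_force"])
go([.4115,-.312,.0155],np.deg2rad(130))
E
```

```text
time: 2.6
tool_pos: [0.4126, -0.3127, 0.0196]
orientation: [0.641, 0.299, 0.641, -0.299]
contact_force: [0.2, 0.3, 0.8]
finger_gap: 0.051
0.05098425551829766 [ 0.41263775 -0.31269443  0.01959788] [0.17450505 0.28263426 0.75349023]
turn [ 0. -0.  0.] shift before turn [ 0.41 -0.04 -0.13] after turn [ 0.41 -0.04 -0.13]
```

```bash
python3 -m crank '[0,0,0,0.38,0,-0.13,0.4, 0,0,0,0,0,0,1, 0,0,0,0,0,0,1, 0,0,0,0,0,0,1, 0,0,0,0,0,0,1, 0,0,0,0,0,0,1, 0,0,0,-1,0,0,1, 0,0,0,-2,0,0,1]'
python3 - <<'E'
from h import *
t=.1415
go([.5339,.09,.12],t+np.pi/2)
E
```

```text
time: 3.4
tool_pos: [0.4112, -0.3112, 0.046]
orientation: [0.64, 0.299, 0.642, -0.298]
contact_force: [-0.1, 0.4, 0.3]
finger_gap: 0.0188
turn [31.9 -0.1  0.1] shift before turn [ -7.37  35.21 -22.83] after turn [ -7.4   17.81 -37.99]
```

```bash
python3 -m crank '[0,0,0,-2,3.5,-2.3,1, 0,0,0,-2,3.5,-2.3,1, 0,0,0,-2,3.5,-2.3,1, 0,0,0,-1,3.5,-2.3,1, 0,0,0,0,3.5,-2.3,1, 0,0,0,0,3.5,-2.3,1, 0,0,0,0,3.5,-2.3,1, 0,0,0,0,3.5,-2.3,1]'
python3 -m crank '[0,0,0,0,3.5,-2.2,1, 0,0,0,0,3.5,-2.2,1, 8,0,0,0,0,0,1, 8,0,0,0,0,0,1, 8,0,0,0,0,0,1, 7.9,0,0,0,0,0,1, 0,0,0,0,0,0,1, 0,0,0,0,0,0,1]'
python3 - <<'E'
from h import *
t=.1415
st=manip.read_state();d=manip.snapshot("wrist"); cv2.imwrite("pics/w2.png",d["pixels"][:,:,::-1])
go([.5339,.09,.02],t+np.pi/2,st)
E
```

```text
time: 4.2
tool_pos: [0.5082, 0.0109, 0.117]
orientation: [0.641, 0.299, 0.641, -0.299]
contact_force: [1.2, -1.1, -0.9]
finger_gap: 0.0189
time: 5.0
tool_pos: [0.5331, 0.0882, 0.1165]
orientation: [0.535, 0.462, 0.535, -0.462]
contact_force: [0.8, 1.1, 0.1]
finger_gap: 0.0192
turn [ 0.3 -0.  -0. ] shift before turn [ 9.65  0.1  -0.17] after turn [ 9.65  0.1  -0.17]
```

View pics/w2.png

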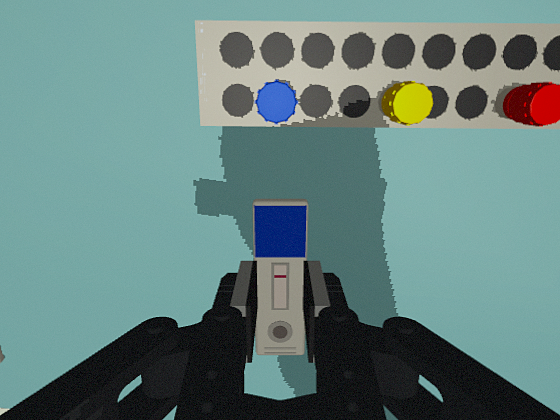

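The cassette is held square. Its centre column is about 280 and the blue cap is at (277,102), with yellow at (410,103). I'll check the rack and the held part by ray.

```bash
python3 - <<'E'
from h import *
st=manip.read_state();d=manip.snapshot("wrist"); im=d["pixels"]
H,S,V=[c.astype(int) for c in cv2.split(cv2.cvtColor(im,cv2.COLOR_RGB2HSV))]
print("side fit: cap blue",cast(d,[[277,102]],.075,st).round(4),"yellow",cast(d,[[409,103]],.075,st).round(4))
zt=st["tool_pos"][2]-.0095
p=cast(d,[[280,201],[280,355],[256,290],[305,290]],zt,st);print(p.round(4),np.linalg.norm(p[0]-p[1]),np.linalg.norm(p[2]-p[3]),((p[0]+p[1])/2-st["tool_pos"]).round(4))
p=cast(d,[[200,125],[560,128]],.045,st); print("rack front edge",p.round(4), np.arctan2(p[0][0]-p[1][0],p[1][1]-p[0][1]))
E
```

```text
side fit: cap blue [[0.6035 0.1007 0.075 ]] yellow [[0.6116 0.0433 0.075 ]]
[[0.5682 0.0942 0.1069]
 [0.4978 0.0838 0.1069]
 [0.5284 0.0984 0.1069]
 [0.5314 0.0782 0.1069]] 0.07115936750945523 0.020459444018487562 [-0.0001  0.0008 -0.0095]
rack front edge [[ 0.5853  0.1391  0.045 ]
 [ 0.6112 -0.0484  0.045 ]] -3.0038644211711643
```

```bash
python3 -m crank '[0.3,0,0,2,0.17,-0.27,1, 0,0,0,2,0,0,1, 0,0,0,2,0,0,1, 0,0,0,2,0,0,1, 0,0,0,1,0,0,1, 0,0,0,0.5,0,0,1, 0,0,0,0.2,0,0,1, 0,0,0,0.2,0,0,1]'
python3 - <<'E'
from h import *
go([.5346,.091,.0155],.1415+np.pi/2); print(manip.read_state()["contact_force"])
E
```

```text
time: 5.9
tool_pos: [0.5349, 0.0911, 0.0175]
orientation: [0.533, 0.465, 0.533, -0.464]
contact_force: [0.2, -0.9, -0.1]
finger_gap: 0.019
turn [-0.3 -0.  -0.1] shift before turn [ 0.2  -0.03  0.  ] after turn [ 0.2  -0.03  0.  ]
[ 0.19271132 -0.85524091 -0.14922221]
```

```bash
python3 -m crank '[0,0,0,0.17,0,0,1, 0,0,0,0,0,0,0.6, 0,0,0,0,0,0,0.6, 0,0,0,0,0,0,0.6, 0,0,0,-1,0,0,0.6, 0,0,0,-3,0,0,0.6, 0,0,0,-3,0,0,0.6, 0,0,0,-4,0,0,0.5]'
python3 - <<'E'
from h import *
print("red"); go([.4815,.401,.10],np.deg2rad(36.5+90)); 
E
```

```text
time: 6.7
tool_pos: [0.5335, 0.0908, 0.1261]
orientation: [0.533, 0.464, 0.534, -0.465]
contact_force: [1.1, -0.5, 0.3]
finger_gap: 0.0424
red
turn [-28.7  -0.    0.1] shift before turn [  2.62  -0.91 -31.44] after turn [  2.61  14.27 -28.03]
```

```bash
python3 -m crank '[0,0,0,0,-0.1,-3.9,0.4, 0,0,0,0,-0.1,-3.9,0.4, 0,0,0,0,-0.1,-3.9,0.4, 0,0,0,0,-0.1,-3.9,0.4, 0,0,0,0,-0.1,-3.9,0.4, 0,0,0,0,-0.1,-3.9,0.4, 0,0,0,0,-0.1,-3.9,0.4, 0,0,0,0,-0.1,-3.9,0.4]'
python3 -m crank '[-7.2,0,0,0,0,0,0.4, -7.2,0,0,0,0,0,0.4, -7.2,0,0,0,0,0,0.4, -7.2,0,0,0,0,0,0.4, 0,0,0,0,-3,0,0.4, 0,0,0,0,-3,0,0.4, 0,0,0,0,0,0,0.4, 0,0,0,0,0,0,0.4]'
python3 - <<'E'
from h import *
st=manip.read_state();d=manip.snapshot("wrist"); cv2.imwrite("pics/w3.png",d["pixels"][:,:,::-1])
go([.4815,.401,.02],np.deg2rad(36.5+90),st); 
E
```

```text
time: 7.5
tool_pos: [0.4834, 0.4004, 0.1261]
orientation: [0.533, 0.465, 0.533, -0.465]
contact_force: [-0.2, -0.1, -0.6]
finger_gap: 0.0513
time: 8.3
tool_pos: [0.436, 0.3631, 0.1263]
orientation: [0.632, 0.318, 0.632, -0.317]
contact_force: [0.5, -0.0, 1.3]
finger_gap: 0.0515
turn [ 0.1  0.  -0.1] shift before turn [10.63  5.9  -0.33] after turn [10.63  5.91 -0.34]
```

View pics/w3.png

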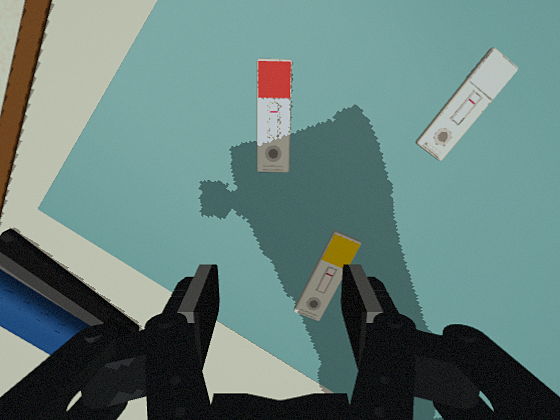

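The red cassette spans rows 59 to 172, columns 257 to 292, and is square to the jaws. The yellow cassette is centred near (328,276) and the spare, untouched, near (467,104).

```bash
python3 - <<'E'
from h import *
st=manip.read_state();d=manip.snapshot("wrist")
for a,b in(((275,59),(273,172)),((348.5,237),(308.5,315.5)),((507,56),(428,151))):
    p=cast(d,[a,b],.006,st); v=p[0]-p[1]; print(p.mean(0).round(4),np.linalg.norm(v),np.degrees(np.arctan2(v[1],v[0])))
p=cast(d,[(275,59),(273,172)],.006,st).mean(0)
go([p[0],p[1],.0155],np.deg2rad(127),st)
E
```

```text
[0.4818 0.4033 0.006 ] 0.07136750592408816 35.35356297926489
[0.4128 0.3027 0.006 ] 0.07024782994243906 13.899406818537924
[0.5619 0.3089 0.006 ] 0.07204937614241697 1.247648108955556
turn [-0.4 -0.  -0.1] shift before turn [11.08  5.97 -0.48] after turn [11.07  6.   -0.44]
```

```bash
python3 -m crank '[1.2,0,0,1,3,-0.22,0.4, 0,0,0,2,2.9,-0.22,0.4, 0,0,0,2,0,0,0.4, 0,0,0,2,0,0,0.4, 0,0,0,2,0,0,0.4, 0,0,0,1,0,0,0.4, 0,0,0,0.7,0,0,0.4, 0,0,0,0.3,0,0,0.4]'
python3 - <<'E'
from h import *
go([.4818,.4025,.0155],np.deg2rad(126)); print(manip.read_state()["contact_force"])
E
```

```text
time: 9.2
tool_pos: [0.4811, 0.4017, 0.015]
orientation: [0.628, 0.324, 0.628, -0.324]
contact_force: [0.3, -0.1, -0.5]
finger_gap: 0.0513
turn [-0.6 -0.   0. ] shift before turn [-0.05  0.1  -0.03] after turn [-0.05  0.1  -0.03]
[ 0.31906557 -0.10622079 -0.45828096]
```

```bash
python3 -m crank '[0,0,0,-0.05,0,0,0.4, 0,0,0,0,0,0,1, 0,0,0,0,0,0,1, 0,0,0,0,0,0,1, 0,0,0,0,0,0,1, 0,0,0,0,0,0,1, 0,0,0,-2,0,0,1, 0,0,0,-4,0,0,1]'
python3 - <<'E'
from h import *
go([.5515,-.0278,.12],.1415+np.pi/2)
E
```

```text
time: 10.0
tool_pos: [0.4795, 0.4, 0.074]
orientation: [0.628, 0.322, 0.629, -0.326]
contact_force: [-0.1, 0.3, 0.8]
finger_gap: 0.019
turn [27.3  0.1  0.3] shift before turn [ -4.47 -18.97  39.03] after turn [-4.6   1.1  43.36]
```

```bash
python3 -m crank '[0,0,0,-2.5,-1.9,3.9,1, 0,0,0,-2,-1.9,3.9,1, 0,0,0,0,-1.9,3.9,1, 0,0,0,0,-1.9,3.9,1, 0,0,0,0,-1.9,3.9,1, 0,0,0,0,-1.9,3.9,1, 0,0,0,0,-1.9,3.9,1, 0,0,0,0,-1.9,3.9,1]'
python3 -m crank '[0,0,0,0,-1.9,3.9,1, 0,0,0,0,-1.8,3.9,1, 7,0,0,0,0,0,1, 7,0,0,0,0,0,1, 7,0,0,0,0,0,1, 6.3,0,0,0,0,0,1, 0,0,0,0,0,0,1, 0,0,0,0,0,0,1]'
python3 - <<'E'
from h import *
st=manip.read_state();d=manip.snapshot("wrist"); cv2.imwrite("pics/w4.png",d["pixels"][:,:,::-1])
go([.5515,-.0278,.0155],.1415+np.pi/2,st)
E
```

```text
time: 10.8
tool_pos: [0.5381, 0.0574, 0.1212]
orientation: [0.629, 0.324, 0.628, -0.324]
contact_force: [1.5, 0.5, -0.3]
finger_gap: 0.0194
time: 11.6
tool_pos: [0.553, -0.0258, 0.121]
orientation: [0.535, 0.462, 0.535, -0.462]
contact_force: [-0.1, 0.1, -0.7]
finger_gap: 0.0188
turn [ 0.2  0.  -0. ] shift before turn [10.55 -0.18  0.18] after turn [10.55 -0.18  0.18]
```

View pics/w4.png

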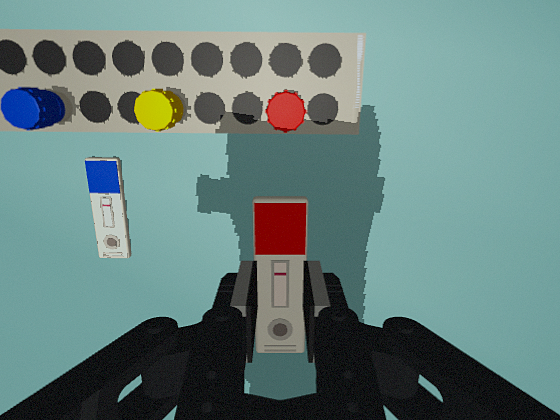

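The red cassette is held square. The red cap is at (285,110) and the placed blue cassette runs from (102,157) to (114,256), slightly tilted. I'll measure both.

```bash
python3 - <<'E'
from h import *
st=manip.read_state();d=manip.snapshot("wrist")
p=cast(d,[(102,157),(114.5,256)],.006,st);v=p[0]-p[1]; print("blue",p.mean(0).round(4),np.linalg.norm(v),np.arctan2(v[1],v[0]))
c=cast(d,[(285,109),(153,109)],.075,st)[:,:2]; w=c[1]-c[0]; print("caps",c.round(4),np.linalg.norm(w),np.arctan2(-w[0],w[1]))
t=.14;X=np.array([np.cos(t),np.sin(t)]);print("targets red,yellow",(c-.069*X).round(4), "blue ideal",(c[1]+(c[1]-c[0])-.069*X).round(4))
e=cast(d,[(0,133),(360,134)],.045,st)[:,:2];print(e,np.arctan2(e[0,0]-e[1,0],-(e[1,1]-e[0,1])))
p=cast(d,[[281,198],[281,353]],st["tool_pos"][2]-.0095,st);print(np.linalg.norm(p[0]-p[1]),(p.mean(0)-st["tool_pos"]).round(4))
E
```

```text
blue [0.5352 0.0908 0.006 ] 0.07085837274203136 0.12832734936350382
caps [[ 0.6209 -0.0172]
 [ 0.6121  0.0418]] 0.0597263192575302 0.1463368809923072
targets red,yellow [[ 0.5525 -0.0269]
 [ 0.5438  0.0322]] blue ideal [0.5351 0.0913]
[[ 0.58472384  0.13213969]
 [ 0.61251156 -0.06000095]] -0.14362593964762785
0.07131375040030796 [ 0.0011  0.0006 -0.0095]
```

```bash
python3 -m crank '[0,0,0,2,-0.2,0.2,1, 0,0,0,2,0,0,1, 0,0,0,2,0,0,1, 0,0,0,2,0,0,1, 0,0,0,1.2,0,0,1, 0,0,0,0.7,0,0,1, 0,0,0,0.3,0,0,1, 0,0,0,0.15,0,0,1]'
python3 - <<'E'
from h import *
go([.5515,-.0278,.0155],.1415+np.pi/2); print(manip.read_state()["contact_force"])
E
```

```text
time: 12.5
tool_pos: [0.5516, -0.0281, 0.0175]
orientation: [0.534, 0.463, 0.534, -0.463]
contact_force: [0.0, 0.1, 0.7]
finger_gap: 0.0191
turn [ 0.  0. -0.] shift before turn [ 0.2  -0.01 -0.03] after turn [ 0.2  -0.01 -0.03]
[0.0105742  0.0578591  0.71137106]
```

```bash
python3 -m crank '[0,0,0,0.17,0,0,1, 0,0,0,0,0,0,0.6, 0,0,0,0,0,0,0.6, 0,0,0,0,0,0,0.6, 0,0,0,-1,0,0,0.6, 0,0,0,-3,0,0,0.6, 0,0,0,-3,0,0,0.6, 0,0,0,-4,0,0,0.5]'
python3 - <<'E'
from h import *
print("yellow"); go([.4115,.3025,.10],np.deg2rad(13.5+90)); 
E
```

```text
time: 13.3
tool_pos: [0.5504, -0.0281, 0.1264]
orientation: [0.534, 0.463, 0.535, -0.464]
contact_force: [0.6, -1.0, 0.7]
finger_gap: 0.0428
yellow
turn [-5.4 -0.   0.1] shift before turn [  2.68  -9.06 -34.69] after turn [  2.64  -5.79 -35.39]
```

```bash
python3 -m crank '[0,0,0,0,-1,-3.85,0.4, 0,0,0,0,-1,-3.85,0.4, 0,0,0,0,-1,-3.85,0.4, 0,0,0,0,-1,-3.85,0.4, 0,0,0,0,-1,-3.85,0.4, 0,0,0,0,-1,-3.85,0.4, 0,0,0,0,-1,-3.85,0.4, 0,0,0,0,-1,-3.85,0.4]'
python3 -m crank '[-5.4,0,0,0,0,0,0.4, 0,0,0,0,-1,-3.85,0.4, 0,0,0,1,0,0,0.4, 0,0,0,2,0,0,0.4, 0,0,0,2,0,0,0.4, 0,0,0,1,0,0,0.4, 0,0,0,0,0,0,0.4, 0,0,0,0,0,0,0.4]'
python3 - <<'E'
from h import *
go([.4115,.3025,.0155],np.deg2rad(13.5+90)); 
E
```

```text
time: 14.1
tool_pos: [0.4278, 0.2669, 0.1264]
orientation: [0.534, 0.464, 0.534, -0.463]
contact_force: [0.3, 0.8, 0.5]
finger_gap: 0.0512
time: 14.9
tool_pos: [0.41, 0.3006, 0.0661]
orientation: [0.555, 0.438, 0.555, -0.437]
contact_force: [0.2, -0.2, 1.0]
finger_gap: 0.0512
turn [ 0. -0. -0.] shift before turn [ 5.06  0.19 -0.15] after turn [ 5.06  0.19 -0.15]
```

```bash
python3 -m crank '[0,0,0,1.5,0.19,-0.15,0.4, 0,0,0,1.5,0,0,0.4, 0,0,0,1,0,0,0.4, 0,0,0,0.5,0,0,0.4, 0,0,0,0.3,0,0,0.4, 0,0,0,0.2,0,0,0.4, 0,0,0,0,0,0,0.4, 0,0,0,0,0,0,0.4]'
python3 -m crank '[0,0,0,0,0,0,1, 0,0,0,0,0,0,1, 0,0,0,0,0,0,1, 0,0,0,0,0,0,1, 0,0,0,0,0,0,1, 0,0,0,-2,0,0,1, 0,0,0,-4,0,0,1, 0,0,0,-4,0,0,1]'
python3 - <<'E'
from h import *
go([.543,.0316,.12],.1415+np.pi/2); 
E
```

```text
time: 15.7
tool_pos: [0.4115, 0.3025, 0.0159]
orientation: [0.555, 0.438, 0.555, -0.437]
contact_force: [-0.4, -0.5, 0.5]
finger_gap: 0.0514
time: 16.5
tool_pos: [0.4107, 0.302, 0.1163]
orientation: [0.555, 0.437, 0.556, -0.438]
contact_force: [1.5, 1.4, -0.1]
finger_gap: 0.0189
turn [5.4 0.  0.1] shift before turn [-0.36  6.53 29.39] after turn [-0.37  9.28 28.64]
```

```bash
python3 -m crank '[0,0,0,-0.4,0.8,3.65,1, 0,0,0,0,0.8,3.65,1, 0,0,0,0,0.8,3.65,1, 0,0,0,0,0.8,3.65,1, 0,0,0,0,0.8,3.65,1, 0,0,0,0,0.8,3.65,1, 0,0,0,0,0.8,3.65,1, 0,0,0,0,0.9,3.65,1]'
python3 -m crank '[5.4,0,0,0,0,0.1,1, 0,0,0,0,0,0,1, 0,0,0,2,0,0,1, 0,0,0,2,0,0,1, 0,0,0,1,0,0,1, 0,0,0,1,0,0,1, 0,0,0,0,0,0,1, 0,0,0,0,0,0,1]'
python3 - <<'E'
from h import *
st=manip.read_state();d=manip.snapshot("wrist"); cv2.imwrite("pics/w5.png",d["pixels"][:,:,::-1])
go([.543,.0316,.0155],.1415+np.pi/2,st)
E
```

```text
time: 17.3
tool_pos: [0.5432, 0.0322, 0.1197]
orientation: [0.555, 0.438, 0.555, -0.438]
contact_force: [0.3, -0.4, -0.5]
finger_gap: 0.0192
time: 18.1
tool_pos: [0.5432, 0.0331, 0.0598]
orientation: [0.534, 0.463, 0.534, -0.463]
contact_force: [-0.5, -0.6, -1.1]
finger_gap: 0.0193
turn [ 0.1 -0.  -0. ] shift before turn [ 4.43 -0.04  0.15] after turn [ 4.43 -0.04  0.15]
```

View pics/w5.png

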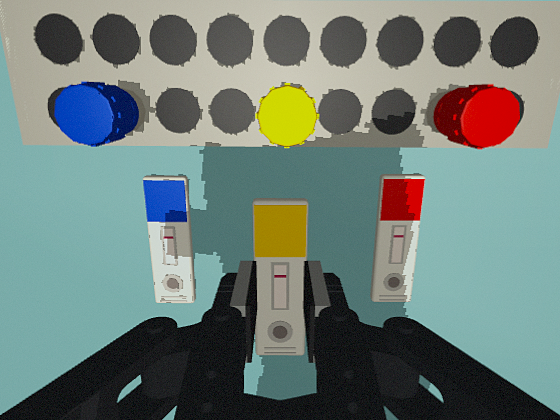

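The yellow cassette is held square in line with its cap at (288,115), between the placed blue and red ones. I'll lower it and release.

```bash
python3 -m crank '[0,0,0,1.5,-0.05,0.12,1, 0,0,0,1.5,0,0,1, 0,0,0,0.7,0,0,1, 0,0,0,0.4,0,0,1, 0,0,0,0.2,0,0,1, 0,0,0,0.1,0,0,1, 0,0,0,0,0,0,1, 0,0,0,0,0,0,1]'
python3 -m crank '[0,0,0,0,0,0,0.62, 0,0,0,0,0,0,0.62, 0,0,0,0,0,0,0.62, 0,0,0,-1,0,0,0.62, 0,0,0,-3,0,0,0.62, 0,0,0,-3,0,0,0.62, 0,0,0,-4,0,0,0.6, 0,0,0,-3,0,0,0.4]'
python3 - <<'E'
from h import *
print("timer"); go([.545,-.315,.15],np.deg2rad(4.3)); go([.545,-.315,.15],np.deg2rad(94.3))
E
```

```text
time: 18.95
tool_pos: [0.543, 0.0316, 0.0161]
orientation: [0.534, 0.464, 0.534, -0.463]
contact_force: [-1.7, 0.5, 2.9]
finger_gap: 0.0192
time: 19.75
tool_pos: [0.543, 0.0317, 0.1584]
orientation: [0.535, 0.464, 0.534, -0.463]
contact_force: [0.5, -0.4, -0.2]
finger_gap: 0.0478
timer
turn [-86.2   0.1  -0.1] shift before turn [ 0.83 -4.71 34.35] after turn [  0.84 -34.58  -2.4 ]
turn [ 3.8 -0.  -0.1] shift before turn [ 0.83 -4.71 34.35] after turn [ 0.84 -2.4  34.58]
```

```bash
python3 -m crank '[0,0,0,0,-1.2,4.2,0, 0,0,0,0,-1.2,4.2,0, 0,0,0,0,-1.2,4.2,0, 0,0,0,0,-1.2,4.2,0, 0,0,0,0,-1.2,4.2,0, 0,0,0,0,-1.2,4.2,0, 0,0,0,0,-1.2,4.2,0, 0,0,0,0,-1.2,4.2,0]'
python3 -m crank '[3.8,0,0,0,0,0.6,0, 0,0,0,0,0,0,0, 0,0,0,0,0,0,0, 0,0,0,0,0,0,0, 0,0,0,0,0,0,0, 0,0,0,0,0,0,0, 0,0,0,0,0,0,0, 0,0,0,0,0,0,0]'
python3 - <<'E'
from h import *
st=manip.read_state();d=manip.snapshot("wrist"); cv2.imwrite("pics/w6.png",d["pixels"][:,:,::-1])
go([.545,-.315,.025],np.deg2rad(94.3),st)
E
```

```text
time: 20.55
tool_pos: [0.4947, -0.3163, 0.1564]
orientation: [0.534, 0.463, 0.534, -0.463]
contact_force: [0.1, -0.3, 0.2]
finger_gap: 0.0856
time: 21.35
tool_pos: [0.4962, -0.3204, 0.1556]
orientation: [0.519, 0.481, 0.519, -0.481]
contact_force: [0.4, -0.1, 0.5]
finger_gap: 0.0853
turn [ 0.1 -0.   0. ] shift before turn [13.06  4.91 -0.16] after turn [13.06  4.91 -0.17]
```

View pics/w6.png

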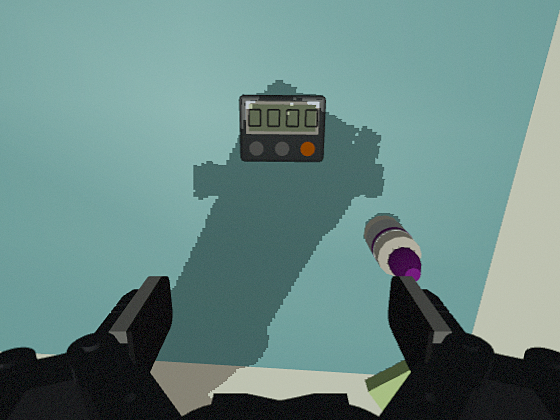

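The timer's top spans columns 241 to 325 and rows 95 to 162, square to the jaws. The bottle is clear of the approach, with its cap at (407,265).

```bash
python3 - <<'E'
from h import *
st=manip.read_state();d=manip.snapshot("wrist")
p=cast(d,[(283,96),(283.5,161),(240.5,130),(325.5,130)],.02,st); print(p.round(4),np.linalg.norm(p[0]-p[1]),np.linalg.norm(p[2]-p[3]))
c=np.r_[(p[0,0]+p[1,0])/2,(p[2,1]+p[3,1])/2]; print(c); print("bottle cap",cast(d,[(413,274)],.075,st))
go([*c,.022],np.deg2rad(94.3),st)
E
```

```text
[[ 0.5687 -0.3163  0.02  ]
 [ 0.5244 -0.3202  0.02  ]
 [ 0.5438 -0.2886  0.02  ]
 [ 0.5483 -0.3476  0.02  ]] 0.044414706766835566 0.059176325107595504
[ 0.54654118 -0.31813162]
bottle cap [[ 0.46978185 -0.40484807  0.075     ]]
turn [ 0.1 -0.   0. ] shift before turn [13.35  5.05  0.15] after turn [13.35  5.04  0.15]
```

```bash
python3 -m crank '[0,0,0,1,2.5,0.07,0, 0,0,0,2,2.5,0.07,0, 0,0,0,3,0,0,0, 0,0,0,3,0,0,0, 0,0,0,2,0,0,0, 0,0,0,1.5,0,0,0, 0,0,0,1,0,0,0, 0,0,0,0.4,0,0,0]'
python3 -m crank '[0,0,0,0,0,0,1, 0,0,0,0,0,0,1, 0,0,0,0,0,0,1, 0,0,0,0,0,0,1, 0,0,0,0,0,0,1, 0,0,0,-2,0,0,1, 0,0,0,-3,0,0,1, 0,0,0,-3,0,0,1]'
python3 - <<'E'
from h import *
go([.5632,-.1067,.10],.1415+np.pi/2)
E
```

```text
time: 22.25
tool_pos: [0.5459, -0.3182, 0.0159]
orientation: [0.518, 0.481, 0.519, -0.481]
contact_force: [-0.3, -0.0, -0.1]
finger_gap: 0.0851
time: 23.05
tool_pos: [0.5457, -0.318, 0.0973]
orientation: [0.518, 0.481, 0.519, -0.481]
contact_force: [0.2, -0.9, -0.6]
finger_gap: 0.0583
turn [-3.8 -0.   0. ] shift before turn [ -0.26   3.35 -20.94] after turn [ -0.27   4.71 -20.68]
```

```bash
python3 -m crank '[0,0,0,0,0.56,-3.5,1, 0,0,0,0,0.56,-3.5,1, 0,0,0,0,0.56,-3.5,1, 0,0,0,0,0.56,-3.5,1, 0,0,0,0,0.56,-3.5,1, 0,0,0,0,0.55,-3.4,1, -3.8,0,0,0,0,0,1, 0,0,0,0,0,0,1]'
python3 - <<'E'
from h import *
st=manip.read_state();d=manip.snapshot("wrist"); cv2.imwrite("pics/w7.png",d["pixels"][:,:,::-1])
go([.5627,-.1070,.0165],.1415+np.pi/2,st)
E
```

```text
time: 23.85
tool_pos: [0.5639, -0.106, 0.0969]
orientation: [0.535, 0.462, 0.535, -0.462]
contact_force: [-0.7, -0.8, 1.4]
finger_gap: 0.0582
turn [ 0.2 -0.  -0. ] shift before turn [ 8.04 -0.13  0.09] after turn [ 8.04 -0.13  0.09]
```

View pics/w7.png

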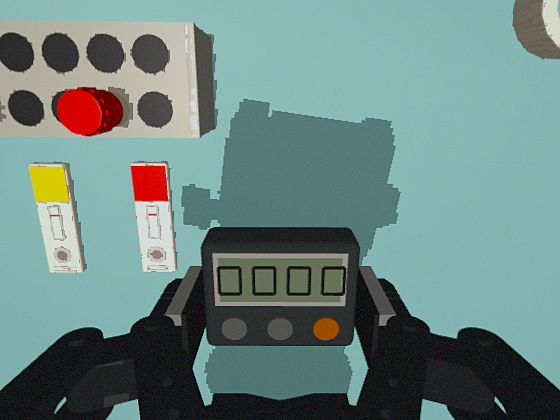

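The timer is held display up and nearly square, with the yellow and red cassettes in line on the left. I'll lower it.

```bash
python3 -m crank '[0,0,0,2,-0.13,0.09,1, 0,0,0,2,0,0,1, 0,0,0,2,0,0,1, 0,0,0,1,0,0,1, 0,0,0,0.6,0,0,1, 0,0,0,0.3,0,0,1, 0,0,0,0.15,0,0,1, 0,0,0,0,0,0,1]'
python3 -m crank '[0,0,0,0,0,0,0.1, 0,0,0,0,0,0,0.1, 0,0,0,0,0,0,0.1, 0,0,0,-1,0,0,0.1, 0,0,0,-3,0,0,0.1, 0,0,0,-3,0,0,0.1, 0,0,0,-4,0,0,0.1, 0,0,0,-4,0,0,0.1]'
python3 - <<'E'
from h import *
print("bottle"); go([.470,-.4045,.15],np.deg2rad(98))
E
```

```text
time: 24.7
tool_pos: [0.5624, -0.109, 0.0178]
orientation: [0.534, 0.463, 0.534, -0.464]
contact_force: [-4.9, -0.3, 12.0]
finger_gap: 0.058
time: 25.5
tool_pos: [0.5621, -0.1082, 0.168]
orientation: [0.534, 0.463, 0.534, -0.463]
contact_force: [0.8, -0.5, -0.7]
finger_gap: 0.0766
bottle
turn [ 0.1 -0.   0. ] shift before turn [  1.8  -13.32  28.02] after turn [  1.8  -13.25  28.06]
```

```bash
python3 -m crank '[0,0,0,0,-1.65,3.5,0.1, 0,0,0,0,-1.65,3.5,0.1, 0,0,0,0,-1.65,3.5,0.1, 0,0,0,0,-1.65,3.5,0.1, 0,0,0,0,-1.65,3.5,0.1, 0,0,0,0,-1.65,3.5,0.1, 0,0,0,0,-1.65,3.5,0.1, 0,0,0,0,-1.65,3.5,0.1]'
python3 -m crank '[0,0,0,0,0,0,0.1, 0,0,0,2,0,0,0.1, 0,0,0,2,0,0,0.1, 0,0,0,1,0,0,0.1, 0,0,0,0,0,0,0.1, 0,0,0,0,0,0,0.1, 0,0,0,0,0,0,0.1, 0,0,0,0,0,0,0.1]'
python3 - <<'E'
from h import *
go([.470,-.4045,.03],np.deg2rad(98)); print(manip.read_state()["finger_gap"])
st=manip.read_state();d=manip.snapshot("wrist"); cv2.imwrite("pics/w8.png",d["pixels"][:,:,::-1])
E
```

```text
time: 26.3
tool_pos: [0.4708, -0.4056, 0.1668]
orientation: [0.534, 0.463, 0.534, -0.463]
contact_force: [0.9, -0.1, -0.7]
finger_gap: 0.0769
time: 27.1
tool_pos: [0.4719, -0.4045, 0.117]
orientation: [0.535, 0.463, 0.534, -0.463]
contact_force: [0.7, 0.7, -0.2]
finger_gap: 0.0769
turn [ 0.1  0.1 -0.1] shift before turn [ 8.7  -0.2  -0.03] after turn [ 8.7  -0.19 -0.02]
0.07690081332036938
```

View pics/w8.png

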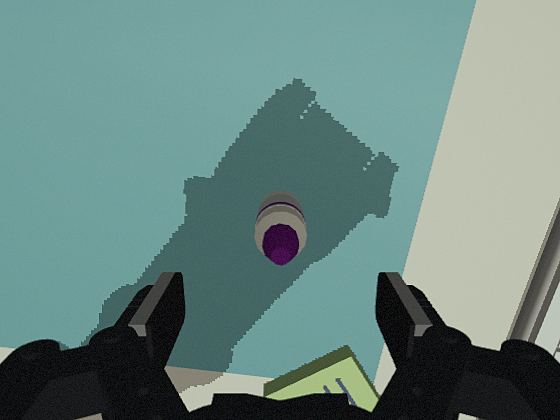

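The bottle is centred between the fingers at column 281, with its cap tip around (281,255). I'll check its depth position by ray before descending.

```bash
python3 - <<'E'
from h import *
st=manip.read_state();d=manip.snapshot("wrist")
print(cast(d,[(281,257)],.075,st).round(4),"base back edge",cast(d,[(281,192)],.0,st).round(4), st["tool_pos"])
E
```

```text
[[ 0.4688 -0.4046  0.075 ]] base back edge [[ 0.4823 -0.4031 -0.    ]] [ 0.47182345 -0.40443278  0.11687453]
```

```bash
python3 -m crank '[0,0,0,1,-0.35,0,0.1, 0,0,0,2,0,0,0.1, 0,0,0,2,0,0,0.1, 0,0,0,1.5,0,0,0.1, 0,0,0,1,0,0,0.1, 0,0,0,0.8,0,0,0.1, 0,0,0,0.4,0,0,0.1, 0,0,0,0,0,0,0.1]'
python3 -m crank '[0,0,0,0,0,0,0.4, 0,0,0,0,0,0,0.6, 0,0,0,0,0,0,0.8, 0,0,0,0,0,0,1, 0,0,0,0,0,0,1, 0,0,0,0,0,0,1, 0,0,0,0,0,0,1, 0,0,0,-1,0,0,1]'
python3 -m crank '[0,0,0,-1,0,0,1, 0,0,0,-2,0,0,1, 0,0,0,-2,0,0,1, 0,0,0,-2,0,0,1, 0,0,0,-1,0,0,1, 0,0,0,-1,0,0,1, 0,0,0,0,0,0,1, 0,0,0,0,0,0,1]'
python3 - <<'E'
from h import *
go([.5255,.1544,.12],.1415+np.pi/2); print(manip.read_state()["finger_gap"])
st=manip.read_state();d=manip.snapshot("wrist"); cv2.imwrite("pics/w9.png",d["pixels"][:,:,::-1])
E
```

```text
time: 28.0
tool_pos: [0.4679, -0.4047, 0.0287]
orientation: [0.534, 0.463, 0.534, -0.463]
contact_force: [-0.3, 0.3, -0.1]
finger_gap: 0.0769
time: 28.8
tool_pos: [0.4673, -0.4042, 0.0384]
orientation: [0.533, 0.463, 0.535, -0.463]
contact_force: [0.0, -0.4, -0.6]
finger_gap: 0.0285
time: 29.6
tool_pos: [0.4677, -0.4046, 0.1286]
orientation: [0.534, 0.463, 0.534, -0.463]
contact_force: [-0.1, 0.6, -0.7]
finger_gap: 0.0284
turn [ 0. -0.  0.] shift before turn [  0.88  13.63 -54.52] after turn [  0.86  13.6  -54.53]
0.028389951627565108
```

View pics/w9.png

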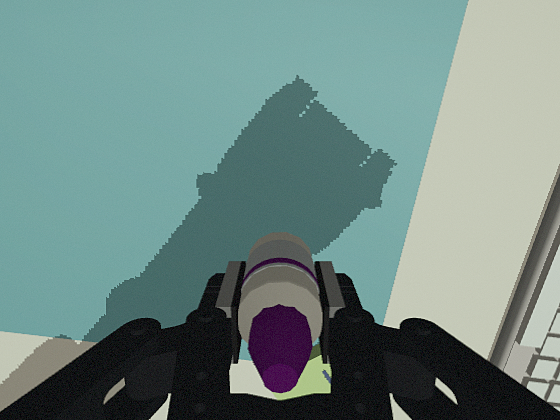

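The bottle is gripped by its body, upright and centred in the jaws.

```bash
python3 -m crank '[0,0,0,0,0.5,-2,1, 0,0,0,0,0.85,-3.4,1, 0,0,0,0,0.85,-3.4,1, 0,0,0,0,0.85,-3.4,1, 0,0,0,0,0.85,-3.4,1, 0,0,0,0,0.85,-3.4,1, 0,0,0,0,0.85,-3.4,1, 0,0,0,0,0.85,-3.4,1]'
python3 -m crank '[0,0,0,0,0.85,-3.4,1, 0,0,0,0,0.85,-3.4,1, 0,0,0,0,0.85,-3.4,1, 0,0,0,0,0.85,-3.4,1, 0,0,0,0,0.85,-3.4,1, 0,0,0,0,0.85,-3.4,1, 0,0,0,0,0.85,-3.4,1, 0,0,0,0,0.85,-3.4,1]'
python3 -m crank '[0,0,0,0,0.3,-1.5,1, 0,0,0,0,0,0,1, 0,0,0,0,0,0,1, 0,0,0,0,0,0,1, 0,0,0,0,0,0,1, 0,0,0,0,0,0,1, 0,0,0,0,0,0,1, 0,0,0,0,0,0,1]'
python3 - <<'E'
from h import *
go([.5255,.1544,.0295],.1415+np.pi/2); print(manip.read_state()["finger_gap"])
E
```

```text
time: 30.45
tool_pos: [0.4949, -0.1387, 0.1282]
orientation: [0.534, 0.463, 0.535, -0.463]
contact_force: [1.3, 0.1, -1.1]
finger_gap: 0.0286
time: 31.25
tool_pos: [0.5237, 0.14, 0.1282]
orientation: [0.534, 0.463, 0.535, -0.464]
contact_force: [0.9, -0.7, -0.0]
finger_gap: 0.0288
time: 32.05
tool_pos: [0.5251, 0.1536, 0.1291]
orientation: [0.534, 0.463, 0.534, -0.463]
contact_force: [0.1, -0.6, -0.6]
finger_gap: 0.0285
turn [ 0. -0. -0.] shift before turn [ 9.96  0.05 -0.07] after turn [ 9.96  0.05 -0.07]
0.02847330328136234
```

```bash
python3 -m crank '[0,0,0,2,0.05,-0.07,1, 0,0,0,2.5,0,0,1, 0,0,0,2,0,0,1, 0,0,0,1.5,0,0,1, 0,0,0,1,0,0,1, 0,0,0,0.6,0,0,1, 0,0,0,0.3,0,0,1, 0,0,0,0.05,0,0,1]'
python3 - <<'E'
from h import *
s=manip.read_state();print(s["tool_pos"],s["contact_force"])
E
```

```text
time: 32.85
tool_pos: [0.5257, 0.1548, 0.0299]
orientation: [0.534, 0.463, 0.534, -0.463]
contact_force: [0.6, -0.3, 0.1]
finger_gap: 0.0284
[0.525672   0.15482439 0.02987391] [ 0.61240775 -0.27329289  0.06395769]
```

```bash
python3 -m crank '[0,0,0,0.1,0,0,1, 0,0,0,0,0,0,1, 0,0,0,0,0,0,0.52, 0,0,0,0,0,0,0.52, 0,0,0,0,0,0,0.52, 0,0,0,0,0,0,0.52, 0,0,0,-1,0,0,0.52, 0,0,0,-2,0,0,0.52]'
python3 -m crank '[0,0,0,-3,0,0,0.52, 0,0,0,-4,0,0,0.52, 0,0,0,-4,0,0,0.52, 0,0,0,-4,0,0,0.52, 0,0,0,0,-3,-3,0.5, 0,0,0,0,-3,-3,0.5, 0,0,0,0,-3,-3,0.5, 0,0,0,0,-3,-3,0.5]'
python3 -m crank '[0,0,0,0,0,-4,0.5, 0,0,0,0,0,-4,0.5, 0,0,0,0,0,-4,0.5, 0,0,0,0,0,0,0.5, 0,0,0,0,0,0,0.5, 0,0,0,0,0,0,0.5, 0,0,0,0,0,0,0.5, 0,0,0,0,0,0,0.5]'
python3 - <<'E'
from h import *; import pickle
d=manip.snapshot("top"); pickle.dump(d,open("top1.pkl","wb")); im=d["pixels"]
cv2.imwrite("pics/top1.png",cv2.resize(im[130:260,140:360],None,fx=3.5,fy=3.5,interpolation=cv2.INTER_CUBIC)[:,:,::-1])
d=manip.snapshot("side"); cv2.imwrite("pics/side1.png",d["pixels"][:,:,::-1])
E
```

```text
time: 33.65
tool_pos: [0.5245, 0.1545, 0.0582]
orientation: [0.534, 0.462, 0.535, -0.464]
contact_force: [0.5, -0.2, 0.8]
finger_gap: 0.0412
time: 34.45
tool_pos: [0.3882, 0.2572, 0.2094]
orientation: [0.534, 0.464, 0.534, -0.463]
contact_force: [-0.2, 0.4, 0.0]
finger_gap: 0.0425
time: 35.25
tool_pos: [0.3732, 0.3742, 0.2088]
orientation: [0.534, 0.464, 0.534, -0.464]
contact_force: [-0.1, 0.4, 0.7]
finger_gap: 0.0425
```

View pics/top1.png

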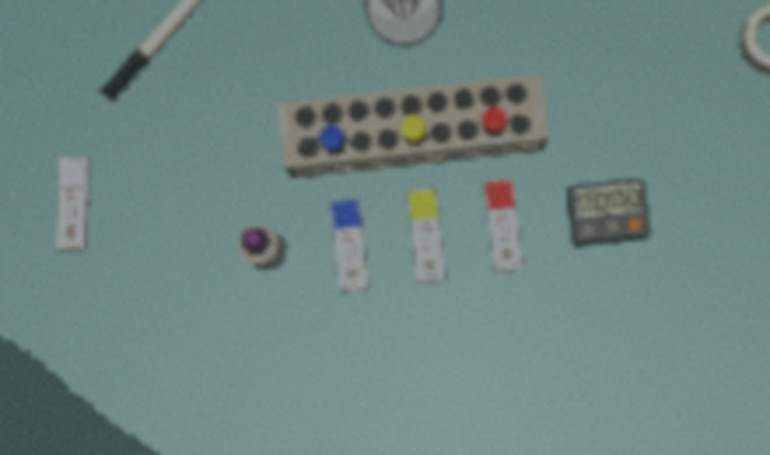

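View pics/side1.png

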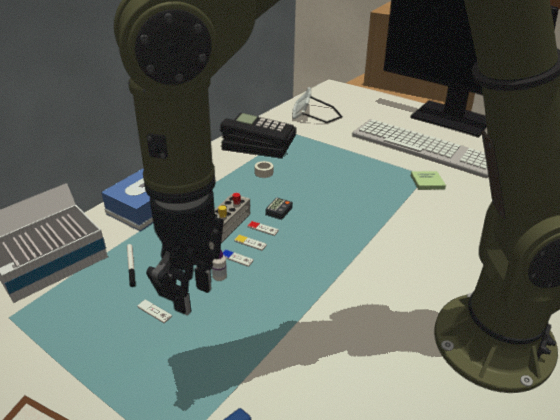

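The top view shows the bottle, the three cassettes and the timer in line in front of the rack, each cassette below its own cap colour. The side view shows the parts flat and the arm clear of them. I'll check the numbers in the rack frame.

```bash
python3 - <<'E'
from h import *; import pickle
d=pickle.load(open("top1.pkl","rb")); im=d["pixels"]; h=cv2.cvtColor(cv2.bilateralFilter(im,5,25,3),cv2.COLOR_RGB2HSV).astype(int); H,S,V=h[...,0],h[...,1],h[...,2]
t=.1415; X=np.array([np.cos(t),np.sin(t)]);Y=np.array([-X[1],X[0]]); O=np.array([.6107,.0404])+.012*X
roi=np.zeros(H.shape,bool); roi[180:216,150:330]=1; roi[170:205,150:168]=1
m=roi&(((S<30)&(V>100))|(V<100)|(S>100))
for c,a,b in blobs(m,25):
    ys,xs=np.nonzero(b); z=.02 if c[0]>298 else .006
    r=cv2.minAreaRect(np.float32(cast(d,np.c_[xs,ys],z)[:,:2]*1000)); q=np.array(r[0])/1e3-O
    print(c.round(1),a,"rack xy mm",(1e3*np.r_[q@X,q@Y]).round(1),np.round(r[1],1),round(r[2]-np.degrees(t),1))
v=(H>125)&(H<165)&(S>60)&roi
for c,a,_ in blobs(v,4):
    q=cast(d,c,.070)[0,:2]-O; print("cap",c,1e3*q@X,1e3*q@Y)
s=manip.read_state(); print(s["time"],s["qvel"].round(3) if hasattr(s["qvel"],"round") else s["qvel"])
E
```

```text
[160.2 187.6] 208 rack xy mm [-22.9 270.1] [68.8 21.7] -6.8
[283.2 194.1] 196 rack xy mm [-79.2 -58.6] [72.1 23.9] -1.0
[313.  191.9] 284 rack xy mm [ -82.6 -140. ] [46.7 60. ] -1.4
[260.1 187.9] 48 rack xy mm [-56.2   1.4] [16.6 16.3] -6.6
[239.4 199.9] 196 rack xy mm [-81.   60.3] [69.7 21.2] -1.1
[261.9 201. ] 135 rack xy mm [-92.1   0.5] [46.2 21.3] -0.3
[214.4 200.2] 132 rack xy mm [-75. 128.] [36.8 30.5] 39.0
cap [212.11538462 198.30769231] -79.63565343249886 124.36161127743715
35.35 [-0.005  0.003 -0.003 -0.001  0.    -0.    -0.001]
```

```bash
python3 -c "
from station import manip
print(manip.job_done())"
```

```text
the job is handed in; nothing more can be done
None
```

All five parts are in their places in one row in front of the rack, and I handed the job in at about 35 s of the 115 s allowed. The hand-in gives no verdict.

The last top-camera check, in the rack's own frame:

| Part | x (mm) | Target x | y (mm) | Target y | Angle to rack |
|---|---|---|---|---|---|
| blue cassette | -81 | -81 ± 12 | +60 | +60 ± 10 | about 1° |
| yellow cassette | about -81 | -81 ± 12 | about 0 to +1 | 0 ± 10 | under 1° (body part only) |
| red cassette | -79 | -81 ± 12 | -59 | -60 ± 10 | about 1° |
| bottle (by its cap) | -80 | -81 ± 15 | +124 | +124 ± 15 | n/a |
| timer | -83 | -81 ± 15 | -140 | -140 ± 15 | about 1.4° |

- **Flat and released:** the bottle stands upright, everything else lies flat, and the gripper is well clear.
- **Spare and tubes:** the spare cassette agrees with its earlier position to about 3 mm. I never moved near it or the tubes.
- **Where readings disagreed:** the wrist camera placed the rack about 1 to 2 mm from where the top camera did. I used the mean.
- **Yellow cassette:** its mask split into two blobs, label and body, so I took its centre from their outer ends.
- **Bottle:** its whole outline gave (-75, +128), shifted by its height, so I went by the cap.

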